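# Sort tested dewar-valve parts and cull the short seat holder

### The arm

A 7-joint arm with a two-finger parallel gripper is mounted at the origin on the work surface. World frame = base frame: x ahead of the robot, y to its left, z up, the work surface at z = 0. Lengths are in m, angles in rad, forces in N, time in s.
With the tool pointing down it reaches from about 0.425 to 0.925 m from the base axis. Payload 6.8 kg.
Tool frame: the origin (TCP) lies midway between the tips of the shut fingers; the grasp point (between the pads) lies 19 mm behind it (bot.pinch_z is the distance from the TCP to the grasp point, in m); z points along the fingers, y is the line along which they close (so a half turn about z gives the same grasp; the last joint's range is limited). The gripper opens to 85 mm and grips with 20 to 120 N. Pads are 22 mm wide; open, the fingers measure 114 mm over their backs; the gripper's body (76 mm by 85 mm) begins 54 mm behind the grasp point. The pads swing forward as they close: fully open they stand 13 mm farther back than shut.
Start: joints at [1.175, 0.477, 0.022, 1.555, -0.011, 1.109, -0.083], TCP at [0.192, -0.647, 0.231] pointing down, gripper open.
Joint ranges: [-2.96, 2.96], [-0.34, 2.1], [-1.41, 1.46], [0.24, 2.44], [-1.37, 4.51], [0.17, 1.92], [-2.96, 2.96]. Speed limits (rad/s): [2.39, 2.39, 3.14, 3.14, 3.14, 3.14, 3.14].

### API

Orientations are given as a unit quaternion [w, x, y, z].
In Python, from station import bot, imaging gives the robot as it stands. The module is installed in compiled form; this text tells all that it offers.
- The arm moves only by the tool carry_out, never from a script. Its argument "targets" is a list of rows, each a list of 5 numbers: the shift along the tool's x, y, z in cm, then the turn about the tool's z in degrees, then the opening, from -1 (shut) to 1 (fully open). In form: [[x, y, z, yaw, gripper], ...]. A call has 1 to 12 rows; each row shifts and turns the commanded pose from where the row before left it, along the tool's axes as they then stand; what a row does not reach is not made up. A row lasts 1/10 s, in which the tool goes at most 50 mm and 8.59 degrees, less where a joint would pass 70% of its speed; a pose out of reach is approached as far as the arm can. A call is refused whole if a number of a shift passes 5 or a number of a turn 8.59, either way. A call with a gripper value outside its range is refused whole. The fingers move at their own pace and stop on an object; "force" is the grip in N (left out, the last holds). Time passes only in rows, so rows that do not move let the fingers close. It gives the time, the measured TCP pose, the force, the opening and the grip force at its end, in the units of the state.
- bot.get_obs(): the state, without advancing time (a new reading comes with each control period).
- imaging.read_camera(name): name is "scene" or "top" or "wrist"; returns the picture (384x512x3 uint8, red, green, blue); there is no depth.
- imaging.calibration(name): a dict with "fx", "fy", "cx", "cy" (pixels), "k1" (the pictures are not rectified: a ray, as slopes to the right and down, at radius r is drawn at 1 + k1 r^2 times it, then the intrinsics apply), "extrinsics" (4x4, takes a point from world to camera coordinates). Camera axes: x right, y up, looking along -z (the intrinsics and any distortion apply to the point x, -y, -z); pixel columns grow to the right and rows downward; lengths in m; the calibration is good to about 2 mm. A picture is of the moment at which its call begins: read the wrist's pose just before it. calibration takes no time and is no camera call; for the wrist camera it gives the pose at the moment of the call.
- bot.hand_in(): hands the job in; it is judged then, once.
The state is a dict: "t": time; "q": joint angles; "joint_vel": joint speeds; "joint_torque": joint torques, N m; "eef_pos": TCP position; "tool_rot": TCP orientation; "contact_force": force on the tool from outside, world axes, zero at the start; "torque": the same for the moment, N m; "gripper_width": opening from 0.0 (shut) to 1.0 (fully open); "grasp_force": force on a finger pad.
Only numpy, scipy, OpenCV 4.12 (cv2) and the standard library are available. Lean on these libraries where they do the work, as an engineer would, in place of code of your own. Each camera call takes 0.05 s, during which the arm holds its last target. There are 200 camera calls.

### The job

Sort the parts left on the test bench: stand the full-height black seat holder upright in the square bin, put the short one in the round reject pot, and lay the solenoid valve flat, same way up as now, crosswise (spanning the short way) in the narrow aluminium tray. The cradle leaves only the valve's ends free and the tray has finger room only at its sides, so set the valve down on the open bench in between and let go of it to change your grip. Set every part down gently, never dropping or knocking it, and leave the brass and aluminium fittings where they stand.

Things in the scene. Friction and masses are not known exactly. Their poses are not given: they have to be found in the camera images.
- valve: Chrome solenoid valve lying on its side: 60 mm long (x, -30 to +30), 28 wide (y), 28 high (z). Square block from x -30 to +6, then a dark round coil of 27 mm diameter to x +25, then an end cap of 18 mm diameter to x +30 (axis 14 mm up). Origin: centre of the underside. 0.22 kg, balancing at x -3. From the sides it is best gripped firmly on the flat block. Starts in the cradle, x along the channel.
- cradle: Fixed grey test cradle, 54 (x) x 56 (y) x 38 mm high: base 10 mm thick and two rails 12 mm thick along x, as high as the valve's top, with a 32 mm channel between them, open at both ends. Origin: centre of the underside. The valve lies on the base and sticks out about 3 mm at each end, so it can be taken only by its ends, fingers closing along x.
- valve_tray: Fixed narrow aluminium tray, open above, outside 82 (x) x 138 (y) x 55 mm high, walls and floor 4 mm; inside 74 x 130. Origin: centre of the underside. The valve is to lie flat with its length along the tray's short x axis, either way round.
- holder_bin: Fixed square grey plastic bin, open above, outside 132 x 132 x 45 mm high, walls and floor 4 mm. Origin: centre of the underside.
- reject_pot: Fixed round steel pot, open above, outer diameter 134 mm at the rim, 45 mm high, wall 3 mm, floor 4 mm. Origin: centre of the underside.
- holder: Full-height black delrin valve seat holder standing upright: foot flange 36 mm diameter and 7 mm high, then a barrel of 28 mm diameter to 46 mm height (z up). Origin: centre of the underside.
- holder_short: Reject seat holder, cut short: same 36 mm foot flange, 7 mm high, and 28 mm barrel, but only 26 mm high in all. Origin: centre of the underside.
- swivel: Bystander: brass swivel fitting, 36 mm diameter, 40 mm high, standing. Origin: centre of the underside. Leave alone.
- vac_fitting: Bystander: dull aluminium vacuum fitting, foot 54 mm diameter, 43 mm high, standing. Origin: centre of the underside. Leave alone.
Not all that is in view belongs to the job. What is shaped like the reject_pot but orange is not meant.

How it is judged:
On the way:
1. the valve has been set down on the open bench, flat, clear of the cradle, and let go (height (world z) of valve below 0.012 m and angle between valve's own z axis and vertical below 0.12 rad and linear speed of valve below 0.03 m/s and contact force between valve and the fingers below 0.05 N and horizontal distance between valve and cradle above 0.055 m and not (x of valve in the frame of valve_tray between -0.041 and 0.041 m and y of valve in the frame of valve_tray between -0.069 and 0.069 m) and not (x of valve in the frame of holder_bin between -0.066 and 0.066 m and y of valve in the frame of holder_bin between -0.066 and 0.066 m) and not (x of valve in the frame of reject_pot between -0.06 and 0.06 m and y of valve in the frame of reject_pot between -0.06 and 0.06 m)), for 0.15 s.
At the end, for the whole second after the job is handed in: Valve flat and same way up (0.12 rad) on the narrow tray's floor, length within 0.25 rad of its short axis, centre within 20 mm of its long centre line; full-height holder upright (0.15 rad) on the square bin's floor; short holder in the round pot, any way up; all at rest (x of valve in the frame of valve_tray between -0.02 and 0.02 m and y of valve in the frame of valve_tray between -0.055 and 0.055 m and z of valve in the frame of valve_tray below 0.015 m and angle between the x axis of valve and the x axis of valve_tray, either way round below 0.25 rad and angle between valve's own z axis and vertical below 0.12 rad and x of holder in the frame of holder_bin between -0.06 and 0.06 m and y of holder in the frame of holder_bin between -0.06 and 0.06 m and z of holder in the frame of holder_bin below 0.015 m and angle between holder's own z axis and vertical below 0.15 rad and horizontal distance between holder_short and reject_pot below 0.06 m and height (world z) of holder_short below 0.035 m and linear speed of each of valve, holder, holder_short below 0.03 m/s); the robot touches nothing.
It fails at once if a part is dropped or knocked: it moves faster than 0.5 m/s (a fall of about 13 mm) while the fingers do not hold it ((linear speed of valve above 0.5 m/s and contact force between valve and the fingers below 0.05 N) or (linear speed of holder above 0.5 m/s and contact force between holder and the fingers below 0.05 N) or (linear speed of holder_short above 0.5 m/s and contact force between holder_short and the fingers below 0.05 N)).
It fails at once if the brass swivel or the aluminium vacuum fitting is moved by more than 15 mm (distance of any of swivel, vac_fitting from where it was at the start of the episode above 0.015 m).
It also fails if it takes over 72 s, if anything falls off the work surface, if the arm or the gripper's body presses on something with over 40 N, if the wrist force passes 120 N, or if a joint passes its speed limit or range.

## Working session

There is one attempt and no reset: what is moved stays moved. The work goes in short steps, Python scripts to look and compute and a tool call to move; the robot and the scene stay as the last step left them, time stands still between calls to the robot, and variables do not carry over. Pictures are saved under pics/ and viewed, at most 10 in all, crops included, and the job is handed in when it is done.

Besides the shell and the picture viewer there is one more tool, called after "Emit:" as a command line: name --pt "numbers of a row" for each row, then --argument value for the rest. carry_out: Moves the arm, as the interface text tells. Its arguments: {"type":"object","properties":{"targets":{"type":"array"},"force":{"type":"number"}},"required":["targets"]}

```bash
mkdir -p pics
cat > h.py <<'E'
import numpy as np, cv2
from station import bot, imaging
def snap(n,f):
    im=imaging.read_camera(n); cv2.imwrite(f'pics/{f}.png',im[:,:,::-1]); return im
def K(c): return np.array([[c['fx'],0,c['cx']],[0,c['fy'],c['cy']],[0,0,1.]])
def ray(n,uv,z,c=None):
    c=c or imaging.calibration(n); E=np.array(c['extrinsics']); 
    s=cv2.undistortPoints(np.array([[uv]],float),K(c),np.array([c['k1'],0,0,0.]))[0,0]
    d=E[:3,:3].T@np.array([s[0],-s[1],-1]); o=-E[:3,:3].T@E[:3,3]
    return o+d*(z-o[2])/d[2]
def proj(n,p,c=None):
    c=c or imaging.calibration(n); E=np.array(c['extrinsics']); q=E[:3,:3]@np.array(p)+E[:3,3]
    s=np.array([q[0],-q[1]])/-q[2]; s=s*(1+c['k1']*(s@s)); return np.array([c['cx']+c['fx']*s[0],c['cy']+c['fy']*s[1]])
E
python3 - <<'E'
from h import *
o=bot.get_obs(); print(o['t'],o['eef_pos'],o['tool_rot'],o['gripper_width'],bot.pinch_z)
for n in('top','scene'):
    snap(n,n+'0'); c=imaging.calibration(n); E=np.array(c['extrinsics']); print(n,c['fx'],c['k1'],-E[:3,:3].T@E[:3,3]); print(E.round(3))
im=cv2.imread('pics/top0.png'); cv2.imwrite('pics/top0b.png',cv2.resize(im,(800,600),interpolation=cv2.INTER_CUBIC))
E
```

```text
0.0 [ 0.19141757 -0.64667242  0.23033486] [-8.88985757e-04  9.89662265e-01  1.43414676e-01 -2.03681629e-04] 0.9995768002888684 0.0187
top 454.7789712250954 -0.0714885209926069 [0.42362295 0.04870336 1.45917623]
[[-0.025 -1.    -0.012  0.077]
 [ 0.998 -0.026  0.055 -0.502]
 [-0.055 -0.011  0.998 -1.433]
 [ 0.     0.     0.     1.   ]]
scene 385.70628469407916 0.020751316889575322 [ 0.87828356 -0.29317182  0.84469083]
[[ 0.669  0.743  0.013 -0.38 ]
 [-0.634  0.562  0.531  0.274]
 [ 0.387 -0.363  0.847 -1.162]
 [ 0.     0.     0.     1.   ]]
```

View pics/top0b.png

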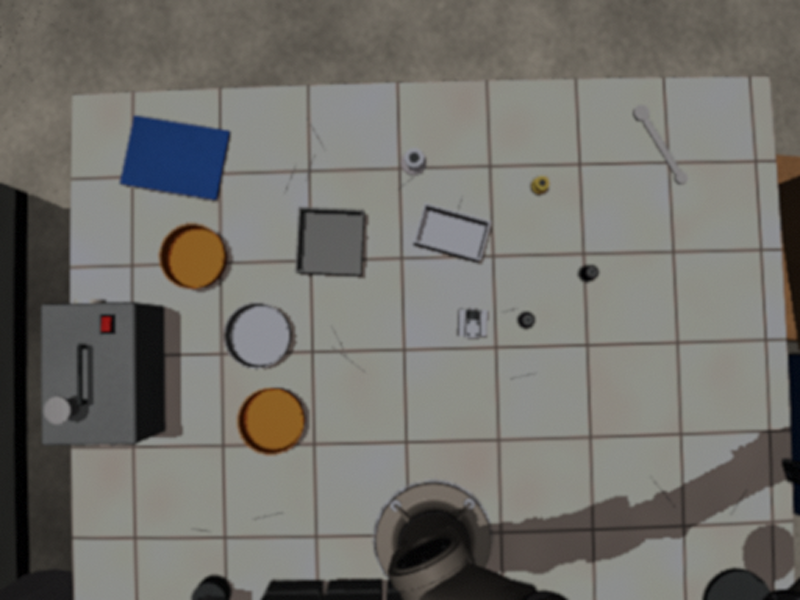

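View pics/scene0.png

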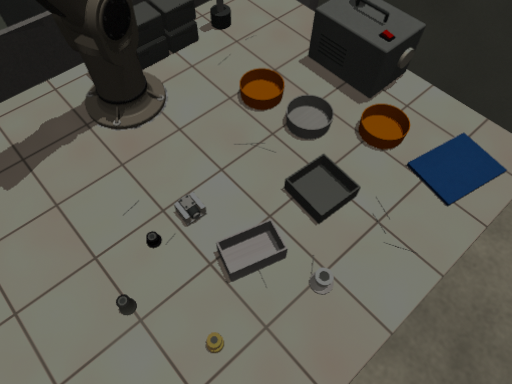

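The top view (800x600 scale) shows the cradle with valve at (472,322), black parts at (526,320), which looks short, and (589,272), which looks tall. The tray is at (452,234), bin (332,242), grey pot (259,335), swivel (540,185) and vac fitting (414,160). I'll measure with crops.

Run:
```python
from h import *
im=cv2.imread('pics/top0.png'); s=1/1.5625
def crop(u,v,h,size): 
    u,v=int(u),int(v); return cv2.resize(im[v-h:v+h,u-h:u+h],(size,size),interpolation=cv2.INTER_CUBIC),(u-h,v-h)
a,oa=crop(472*s,322*s,20,400); b,ob=crop(452*s,234*s,32,384)
sc=cv2.imread('pics/scene0.png'); c=cv2.resize(sc[185:235,165:215],(400,400),interpolation=cv2.INTER_CUBIC)
m=np.zeros((400,800,3),np.uint8); m[:,:400]=a; m[:,400:]=c
m=np.clip(m*1.6,0,255).astype(np.uint8); cv2.imwrite('pics/m1.png',m); print(oa)
for n,uv,z in [('bin',(332,242),.02),('pot',(259,335),.04),('tray',(452,234),.05),('cradle',(472,322),.038),('A',(526,320),.026),('B',(589,272),.046),('B short',(589,272),.026),('swivel',(540,185),.04),('vac',(414,160),.04)]:
    print(n,ray('top',np.array(uv)*s-.2,z).round(4))
# tray rim / bin corners
for q in [(428,207),(490,235),(481,262),(415,246)]: print('tray',ray('top',np.array(q)*s,.055).round(3))
for q in [(299,208),(366,210),(364,276),(297,274)]: print('bin',ray('top',np.array(q)*s,.045).round(3))
# dark blobs
g=im.max(2)
for n,uv in [('A',(526,320)),('B',(589,272))]:
    u,v=(np.array(uv)*s).astype(int); w=g[v-11:v+12,u-11:u+12]; mk=(w<85).astype(np.uint8)
    k,l,st,ce=cv2.connectedComponentsWithStats(mk); i=1+st[1:,4].argmax(); print(n,st[i],ce[i]+[u-11,v-11]); print(w)
```

```text
(282, 186)
bin [0.6089 0.1897 0.02  ]
pot [0.4231 0.3382 0.04  ]
tray [ 0.6148 -0.0531  0.05  ]
cradle [ 0.4386 -0.0887  0.038 ]
A [ 0.4399 -0.199   0.026 ]
B [ 0.5321 -0.3253  0.046 ]
B short [ 0.5337 -0.3306  0.026 ]
swivel [ 0.7114 -0.2349  0.04  ]
vac [0.7691 0.0184 0.04  ]
tray [ 0.669 -0.007  0.055]
tray [ 0.61  -0.129  0.055]
tray [ 0.556 -0.109  0.055]
tray [0.591 0.021 0.055]
bin [0.676 0.252 0.045]
bin [0.668 0.117 0.045]
bin [0.535 0.124 0.045]
bin [0.543 0.258 0.045]
A [ 6  7 11 11 91] [336.26373626 204.51648352]
[[143 142 143 143 142 143 143 143 142 142 143 143 143 142 144 143 143 143
  144 143 142 143 142]
 [143 143 143 144 143 143 142 143 143 143 143 141 142 143 142 143 143 142
  144 142 143 142 142]
 [144 143 143 143 141 142 143 143 143 142 143 142 144 143 143 142 143 142
  143 141 142 141 141]
 [143 143 140 136 138 139 140 142 143 143 143 144 143 143 142 143 143 143
  142 142 141 142 142]
 [138 135 128 124 128 134 136 142 144 144 143 144 145 145 144 143 143 143
  142 140 142 141 142]
 [131 128 123 121 131 138 140 143 141 136 133 132 131 134 138 143 143 142
  141 141 
[... 3246 characters left out ...]
141 142 143 141 142]
 [142 144 143 143 143 136 112  80  50  30  24  34  50  65  88 112 133 140
  143 142 141 141 141]
 [142 143 142 142 144 142 134 114  86  64  64  80 101 115 125 135 141 142
  142 141 140 142 141]
 [143 143 142 142 143 143 142 133 108  90 102 119 132 138 140 141 142 141
  141 140 141 140 140]
 [144 143 142 142 143 144 144 136 114 103 119 137 142 142 141 141 141 141
  141 142 142 141 142]
 [142 143 142 144 143 143 143 136 115 103 121 138 142 142 142 141 141 141
  141 140 142 141 142]
 [143 142 142 143 143 142 143 137 116 103 122 139 142 141 142 140 141 141
  141 141 142 143 141]
 [142 143 142 143 142 143 145 136 117 106 120 138 141 142 141 140 141 141
  141 141 141 141 141]]
```

View pics/m1.png

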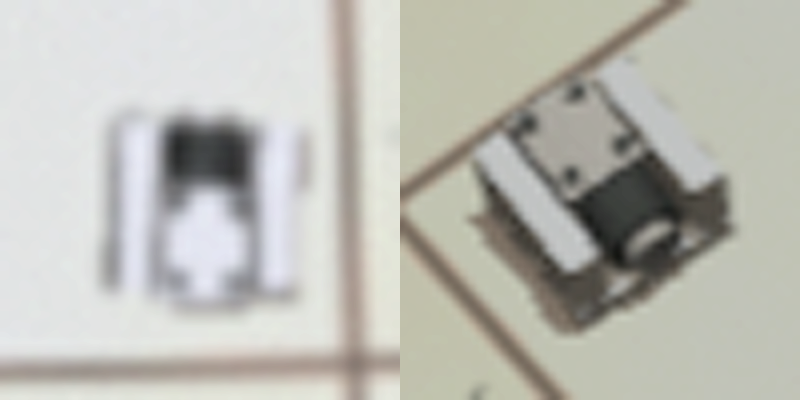

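Valve's coil points to +x (away from the robot), block towards the robot. B shows tall side wall (46 mm part), A is short. Tray yaw is about -20°, bin about 3°. Moving above B for a wrist look.

Emit:
carry_out --pt "3.5 -1.73 0 0 1" --pt "3.5 -1.73 0 0 1" --pt "3.5 -1.73 0 0 1" --pt "3.5 -1.73 0 0 1" --pt "3.5 -1.73 0 0 1" --pt "3.5 -1.73 0 0 1" --pt "3.5 -1.73 0 0 1" --pt "3.5 -1.73 0 0 1" --pt "3.5 -1.73 0 0 1" --pt "3.5 -1.73 0 0 1" --pt "3.5 -1.73 0 0 1" --pt "3.5 -1.73 0 0 1"

```text
t: 1.3
eef_pos: [0.5361, -0.3277, 0.2309]
tool_rot: [-0.0, 0.99, 0.143, -0.0]
contact_force: [1.0, -0.4, 0.4]
gripper_width: 0.999
grasp_force: 0.0
```

Run:
```python
from h import *
o=bot.get_obs(); print(o['t'],o['eef_pos'],o['tool_rot'],o['q'])
c=imaging.calibration('wrist'); snap('wrist','w1'); E=np.array(c['extrinsics']); print(c['fx'],c['cx'],c['cy'],c['k1'],-E[:3,:3].T@E[:3,3]); print(E.round(3))
print(proj('wrist',[.5355,-.3287,.046],c),proj('wrist',[.44,-.202,.026],c),proj('wrist',[.4386,-.0887,.038],c))
```

```text
1.3 [ 0.53611127 -0.32772061  0.23093222] [-1.66112524e-04  9.89675708e-01  1.43324293e-01 -3.35187986e-04] [ 0.54511791  0.40578714 -0.12748647  1.66578516  0.05720289  1.07439772
 -0.88257545]
289.01744350808934 254.4539104765454 189.23415638423933 -0.0015633455695927146 [ 0.60647543 -0.30607253  0.37315674]
[[ 0.285 -0.959 -0.    -0.466]
 [ 0.917  0.272 -0.293 -0.363]
 [ 0.281  0.083  0.956 -0.502]
 [ 0.     0.     0.     1.   ]]
[255.88432881 167.98065391] [139.70023777 206.85923965] [ 42.99909944 186.36476145]
```

View pics/w1.png

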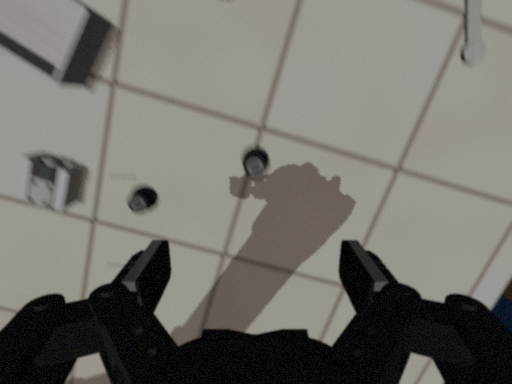

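The wrist picture shows B at (256,162), A at (142,199), and the cradle with valve at (53,180). I'll overlay predicted outlines on an enlargement to refine them.

```bash
cat >> h.py <<'E'
def circ(x,y,z,d): a=np.linspace(0,2*np.pi,60); return [(x+d/2*np.cos(t),y+d/2*np.sin(t),z) for t in a]
def overlay(im,n,c,polys,u0,v0,h,size,gain=1.6):
    s=size/(2*h); w=cv2.warpAffine(im,np.array([[s,0,-s*(u0-h)+s/2],[0,s,-s*(v0-h)+s/2]],float),(size,size),flags=cv2.INTER_CUBIC)
    w=np.clip(w*float(gain),0,255).astype(np.uint8)
    for P,col in polys:
        q=np.array([(proj(n,p,c)-[u0-h,v0-h]+.5)*s for p in P]).round().astype(int); cv2.polylines(w,[q],True,col,1)
    return w
def rect(x,y,yaw,z,a,b): 
    C,S=np.cos(yaw),np.sin(yaw); return [(x+C*i*a/2-S*j*b/2,y+S*i*a/2+C*j*b/2,z) for i,j in((1,1),(1,-1),(-1,-1),(-1,1))]
E
python3 - <<'E'
from h import *
im=cv2.imread('pics/w1.png'); c=imaging.calibration('wrist'); G,R=(0,255,0),(0,0,255)
B=(.5355,-.3287); A=(.44,-.202); Cr=(.4386,-.0887); y=np.radians(-3)
a=overlay(im,'wrist',c,[(circ(*B,.046,.028),G),(circ(*B,0,.036),R)],256,162,22,400,2.2)
b=overlay(im,'wrist',c,[(circ(*A,.026,.028),G),(circ(*A,0,.036),R)],141,200,22,400)
d=overlay(im,'wrist',c,[(rect(*Cr,y,.038,.054,.056),G),(rect(*Cr,y,.038,.06,.028),R)],52,182,40,400,1.4)
t=cv2.imread('pics/top0.png');ct=imaging.calibration('top')
e=overlay(t,'top',ct,[(rect(*Cr,y,.038,.054,.056),G),(rect(*Cr,y,.038,.06,.028),R)],302,206,14,200,1.4)
T=(.6065,-.056,np.radians(-20))
f=overlay(t,'top',ct,[(rect(*T,.055,.082,.138),G)],289,150,32,200,1.4)
m=np.vstack([np.hstack([a[75:325,75:325],b[75:325,75:325],np.zeros((250,100,3),np.uint8)]),np.hstack([cv2.resize(d,(300,300)),np.vstack([np.hstack([e,f]),np.zeros((100,400,3),np.uint8)])])[:, :600]])
m=np.hstack([m]); cv2.imwrite('pics/m2.png',m); print(m.shape)
E
```

```text
(550, 600, 3)
```

View pics/m2.png

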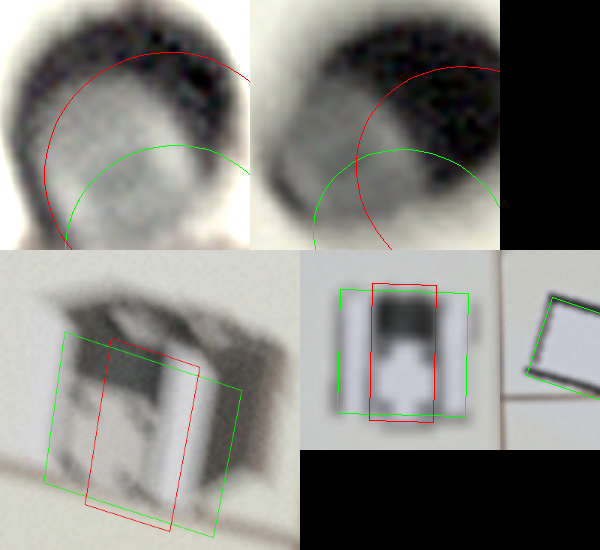

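The arm was still settling when that picture was taken, so the wrist overlay used the wrong pose. The top-camera cradle overlay fits within about 1 mm. Retake now that it has settled.

Run:
```python
from h import *
c=imaging.calibration('wrist'); snap('wrist','w2'); o=bot.get_obs(); print(o['eef_pos'],np.abs(o['joint_vel']).max())
im=cv2.imread('pics/w2.png'); G,R=(0,255,0),(0,0,255)
B=(.5355,-.3287); A=(.44,-.202); Cr=(.4386,-.0887); y=np.radians(-3)
q=proj('wrist',[*B,.02],c); qa=proj('wrist',[*A,.01],c); qc=proj('wrist',[*Cr,.02],c); print(q,qa,qc)
a=overlay(im,'wrist',c,[(circ(*B,.046,.028),G),(circ(*B,0,.036),R)],*q.round().astype(int),20,300,2.2)
b=overlay(im,'wrist',c,[(circ(*A,.026,.028),G),(circ(*A,0,.036),R)],*qa.round().astype(int),20,300)
d=overlay(im,'wrist',c,[(rect(*Cr,y,.038,.054,.056),G),(rect(*Cr,y,.038,.06,.028),R)],*qc.round().astype(int),35,300,1.4)
t=cv2.imread('pics/top0.png');ct=imaging.calibration('top')
T=(.6065,-.056,np.radians(-20)); Bn=(.606,.188,np.radians(3)); P=(.4231,.3382)
f=overlay(t,'top',ct,[(rect(*T,.055,.082,.138),G)],289,150,32,300,1.4)
g=overlay(t,'top',ct,[(rect(*Bn,.045,.132,.132),G)],213,155,32,200,1.4)
h=overlay(t,'top',ct,[(circ(*P,.045,.134),G)],166,214,32,200,1.4)
m=np.zeros((600,800,3),np.uint8); m[:300,:300]=a; m[:300,300:600]=b; m[300:,:300]=d; m[300:,300:600]=f; m[:200,600:]=g; m[200:400,600:]=h
cv2.imwrite('pics/m3.png',m)
```

```text
[ 0.54017272 -0.32224027  0.23086245] 0.07031728816385442
[260.51471562 170.43036135] [148.99568816 208.05607871] [ 58.74198353 187.2706166 ]
```

View pics/m3.png

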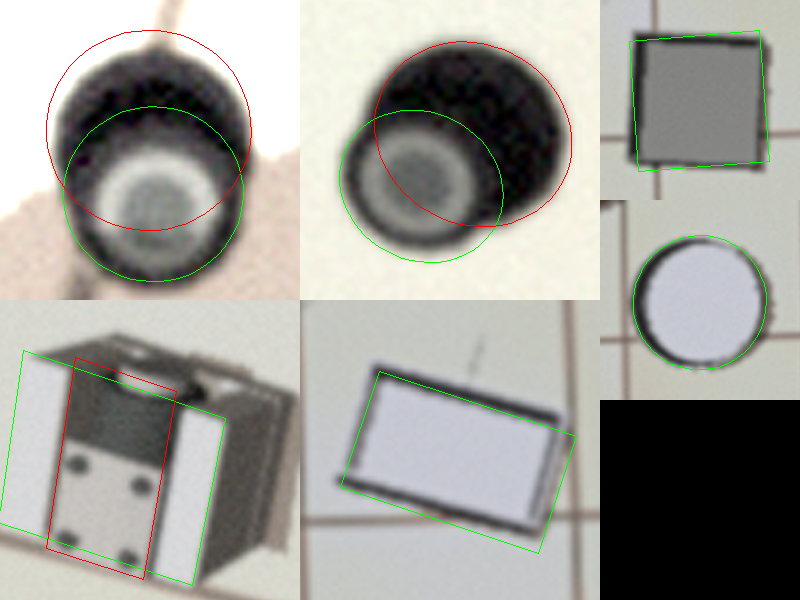

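The overlays fit: the cradle is very close, and B and A are within 1–2 mm. The tray should shift to about (.613,-.053) with yaw about -17°. The bin and pot are good. Lowering to B with an intermediate settle.

Emit:
carry_out --pt "0 0 0 0 1" --pt "0 0 0 0 1" --pt "0 0 3 0 1" --pt "0 0 3 0 1" --pt "0 0 3 0 1" --pt "0 0 3 0 1" --pt "0 0 0 0 1" --pt "0 0 0 0 1"

```text
t: 2.2
eef_pos: [0.5346, -0.3302, 0.1116]
tool_rot: [-0.0, 0.99, 0.142, -0.0]
contact_force: [0.8, -0.2, 0.5]
gripper_width: 1.004
grasp_force: 0.0
```

Emit:
carry_out --pt "0 0 2.5 0 1" --pt "0 0 2.5 0 1" --pt "0 0 2.5 0 1" --pt "0 0 1.5 0 1" --pt "0 0 0.8 0 1" --pt "0 0 0 0 0" --pt "0 0 0 0 -0.3" --pt "0 0 0 0 -0.6" --pt "0 0 0 0 -1" --pt "0 0 0 0 -1" --pt "0 0 0 0 -1" --pt "0 0 0 0 -1" --force 40

```text
t: 3.4
eef_pos: [0.5361, -0.3294, 0.0144]
tool_rot: [0.001, 0.99, 0.143, 0.001]
contact_force: [-1.1, 0.8, 6.3]
gripper_width: 0.317
grasp_force: 39.2
```

Emit:
carry_out --pt "0 0 -1 0 -1" --pt "0 0 -2.5 0 -1" --pt "0 0 -3.5 0 -1" --pt "0 0 -3 0 -1" --pt "0.7 -1.6 0 0 -1" --pt "1.4 -3.2 0 0 -1" --pt "1.4 -3.2 0 0 -1" --pt "1.4 -3.2 0 0 -1" --pt "1.4 -3.2 0 0 -1" --pt "1.4 -3.2 0 0 -1" --pt "1.4 -3.2 0 0 -1" --pt "1.4 -3.2 0 0 -1"

```text
t: 4.6
eef_pos: [0.5673, -0.0669, 0.113]
tool_rot: [-0.0, 0.99, 0.144, -0.0]
contact_force: [-0.3, 0.2, -0.1]
gripper_width: 0.316
grasp_force: 39.4
```

Emit:
carry_out --pt "1.4 -3.2 0 0 -1" --pt "1.4 -3.2 0 0 -1" --pt "1.4 -3.2 0 0 -1" --pt "1.4 -3.2 0 0 -1" --pt "1.4 -3.2 0 0 -1" --pt "1.4 -3.2 0 0 -1" --pt "1.4 -3.2 0 0 -1" --pt "0.7 -1.6 0 0 -1" --pt "0 0 0 0 -1" --pt "0 0 0 0 -1" --pt "0 0 0 0 -1"

```text
t: 5.7
eef_pos: [0.6005, 0.1882, 0.113]
tool_rot: [0.001, 0.99, 0.142, -0.0]
contact_force: [1.0, -0.5, -0.6]
gripper_width: 0.311
grasp_force: 39.5
```

Emit:
carry_out --pt "0 0 2 0 -1" --pt "0 0 2.5 0 -1" --pt "0 0 2.5 0 -1" --pt "0 0 1.5 0 -1" --pt "0 0 0.5 0 -1" --pt "0 0 0.2 0 -1" --pt "0 0 0 0 -1" --pt "0 0 0 0 -1"

```text
t: 6.5
eef_pos: [0.6013, 0.1911, 0.0224]
tool_rot: [-0.0, 0.99, 0.143, 0.001]
contact_force: [0.8, -0.0, -0.7]
gripper_width: 0.316
grasp_force: 39.4
```

Emit:
carry_out --pt "0 0 0.1 0 -1" --pt "0 0 0.1 0 -1" --pt "0 0 0 0 -1" --pt "0 0 0 0 -1"

```text
t: 6.9
eef_pos: [0.6005, 0.1909, 0.0194]
tool_rot: [0.0, 0.99, 0.143, 0.0]
contact_force: [-0.9, 0.6, -0.1]
gripper_width: 0.315
grasp_force: 39.4
```

Emit:
carry_out --pt "0 0 0.1 0 -1" --pt "0 0 0 0 -1" --pt "0 0 0 0 -0.2" --pt "0 0 0 0 0" --pt "0 0 0 0 0.2" --pt "0 0 0 0 0.2" --pt "0 0 -1 0 0.2" --pt "0 0 -3 0 0.2" --pt "0 0 -4 0 0.2" --pt "0 0 -4 0 0.5" --pt "0 0 0 0 1" --pt "0 0 0 0 1"

```text
t: 8.1
eef_pos: [0.6013, 0.1911, 0.1401]
tool_rot: [-0.0, 0.99, 0.143, 0.002]
contact_force: [-0.2, 0.7, -0.2]
gripper_width: 0.998
grasp_force: 0.0
```

Run:
```python
from h import *
c=imaging.calibration('wrist'); snap('wrist','w3'); o=bot.get_obs(); print(o['t'],o['eef_pos'])
im=cv2.imread('pics/w3.png'); G,R=(0,255,0),(0,0,255)
H=(.6005,.1909); T=(.613,-.053,np.radians(-17))
a=overlay(im,'wrist',c,[(circ(*H,.05,.028),G),(circ(*H,.004,.036),R),(rect(.606,.188,0,.045,.132,.132),G)],256,192,190,380,1.6)
ct=imaging.calibration('top'); t=imaging.read_camera('top')[:,:,::-1].copy()
f=overlay(t,'top',ct,[(rect(*T,.055,.082,.138),G)],289,150,32,380,1.4)
cv2.imwrite('pics/m4.png',np.hstack([a,f]))
```

```text
8.15 [0.60033594 0.19070119 0.13855987]
```

View pics/m4.png

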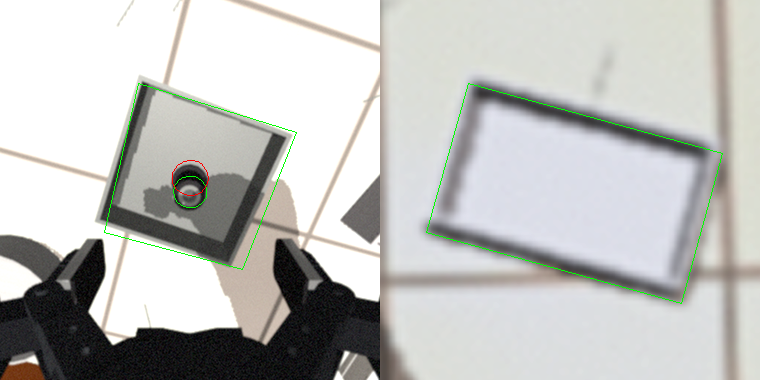

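Holder stands upright in the bin, and the tray outline now fits well at (.613,-.053), -17°. Next is the short holder.

Emit:
carry_out --pt "-1.2 1.5 0 0 1" --pt "-2.4 3 0 0 1" --pt "-2.4 3 0 0 1" --pt "-2.4 3 0 0 1" --pt "-2.4 3 0 0 1" --pt "-2.4 3 0 0 1" --pt "-2.4 3 0 0 1" --pt "-2.4 3 0 0 1" --pt "-2.4 3 0 0 1" --pt "-2.4 3 0 0 1" --pt "-2.4 3 0 0 1" --pt "-1.3 1.6 0 0 1"

```text
t: 9.4
eef_pos: [0.4375, -0.2045, 0.137]
tool_rot: [-0.0, 0.99, 0.142, -0.002]
contact_force: [0.4, 0.8, -0.0]
gripper_width: 1.003
grasp_force: 0.0
```

Emit:
carry_out --pt "0 0 0 0 1" --pt "0 0 0 0 1" --pt "0 0 3 0 1" --pt "0 0 3 0 1" --pt "0 0 0 0 1" --pt "0 0 0 0 1" --pt "0 0 0 0 1"

```text
t: 10.1
eef_pos: [0.4415, -0.2013, 0.0794]
tool_rot: [0.0, 0.99, 0.144, 0.001]
contact_force: [0.4, 0.0, 0.1]
gripper_width: 1.0
grasp_force: 0.0
```

Emit:
carry_out --pt "0 0 2 0 1" --pt "0 0 2.5 0 1" --pt "0 0 1.7 0 1" --pt "0 0 0.6 0 1" --pt "0 0 0 0 0.5" --pt "0 0 0 0 0" --pt "0 0 0 0 -0.3" --pt "0 0 0 0 -0.6" --pt "0 0 0 0 -1" --pt "0 0 0 0 -1" --pt "0 0 0 0 -1" --pt "0 0 0 0 -1" --force 40

```text
t: 11.3
eef_pos: [0.441, -0.202, 0.0113]
tool_rot: [0.0, 0.99, 0.143, 0.001]
contact_force: [-0.9, 0.4, 7.7]
gripper_width: 0.308
grasp_force: 38.9
```

Emit:
carry_out --pt "0 0 -1 0 -1" --pt "0 0 -3 0 -1" --pt "0 0 -4 0 -1" --pt "0 0 -4 0 -1" --pt "1.4 -3 0 0 -1" --pt "1.4 -3 0 0 -1" --pt "1.4 -3 0 0 -1" --pt "1.4 -3 0 0 -1" --pt "1.4 -3 0 0 -1" --pt "1.4 -3 0 0 -1" --pt "1.4 -3 0 0 -1" --pt "1.4 -3 0 0 -1"

```text
t: 12.5
eef_pos: [0.4797, 0.0614, 0.1312]
tool_rot: [0.0, 0.99, 0.143, 0.0]
contact_force: [0.5, -0.7, 0.2]
gripper_width: 0.307
grasp_force: 39.4
```

Emit:
carry_out --pt "0.3 -3.1 0 0 -1" --pt "0.3 -3.1 0 0 -1" --pt "0.3 -3.1 0 0 -1" --pt "0.3 -3.1 0 0 -1" --pt "0.3 -3.1 0 0 -1" --pt "0.3 -3.1 0 0 -1" --pt "0.3 -3.1 0 0 -1" --pt "0.3 -3.1 0 0 -1" --pt "0.2 -3.1 0 0 -1" --pt "0 0 0 0 -1" --pt "0 0 0 0 -1" --pt "0 0 0 0 -1"

```text
t: 13.7
eef_pos: [0.4258, 0.3337, 0.1305]
tool_rot: [0.001, 0.99, 0.143, 0.0]
contact_force: [-0.3, -0.3, -0.8]
gripper_width: 0.306
grasp_force: 39.5
```

Emit:
carry_out --pt "0 0 2.5 0 -1" --pt "0 0 3 0 -1" --pt "0 0 3 0 -1" --pt "0 0 2 0 -1" --pt "0 0 0.8 0 -1" --pt "0 0 0.1 0 -1" --pt "0 0 0 0 -1" --pt "0 0 0 0 -1"

```text
t: 14.5
eef_pos: [0.4262, 0.3351, 0.0172]
tool_rot: [-0.0, 0.99, 0.143, 0.001]
contact_force: [-0.1, -0.3, 0.4]
gripper_width: 0.308
grasp_force: 39.5
```

Emit:
carry_out --pt "0 0 0.1 0 -1" --pt "0 0 0.1 0 -1" --pt "0 0 0 0 -1" --pt "0 0 0 0 -0.2" --pt "0 0 0 0 0" --pt "0 0 0 0 0.2" --pt "0 0 0 0 0.2" --pt "0 0 -1 0 0.2" --pt "0 0 -3 0 0.2" --pt "0 0 -4 0 0.2" --pt "0 0 -4 0 0.6"

```text
t: 15.6
eef_pos: [0.425, 0.3349, 0.136]
tool_rot: [0.0, 0.99, 0.144, -0.0]
contact_force: [1.3, 0.2, 0.0]
gripper_width: 0.755
grasp_force: 0.0
```

Emit:
carry_out --pt "0 0 0 -7.8 1" --pt "0 0 0 -7.8 1" --pt "0 0 0 -7.8 1" --pt "0 0 0 -7.8 1" --pt "0 0 0 -7.8 1" --pt "0 0 0 -7.8 1" --pt "0 0 0 -7.8 1" --pt "0 0 0 -7.8 1" --pt "0 0 0 -8.1 1" --pt "0 0 0 0 1" --pt "0 0 0 0 1"

```text
t: 16.7
eef_pos: [0.4255, 0.335, 0.1347]
tool_rot: [0.0, 0.727, 0.687, 0.0]
contact_force: [0.2, -0.5, -0.5]
gripper_width: 1.001
grasp_force: 0.0
```

Run:
```python
from h import *
from scipy.spatial.transform import Rotation as Ro
snap('scene','s2')
o=bot.get_obs(); q=o['tool_rot']; R=Ro.from_quat([*q[1:],q[0]]).as_matrix(); print(o['t'],o['eef_pos'],np.degrees(np.arctan2(R[1,0],R[0,0])),o['q'])
d=np.array([.4386,-.0887])-o['eef_pos'][:2]; print(R[:2,:2].T@d*100)
im=cv2.imread('pics/s2.png'); print('pot px',proj('scene',[.4245,.3385,.02]))
u,v=proj('scene',[.4245,.3385,.02]).astype(int); cv2.imwrite('pics/s2c.png',cv2.resize(im[v-40:v+40,u-50:u+50],(500,400),interpolation=cv2.INTER_CUBIC))
```

```text
16.75 [0.42547491 0.335021   0.13461287] 86.78841181286342 [-0.3079604   0.44086159 -0.59358188  1.93366361  0.32044955  0.8607956
 -1.12492744]
[-42.23202158   3.68427927]
pot px [307.29961059 118.47432187]
```

View pics/s2c.png

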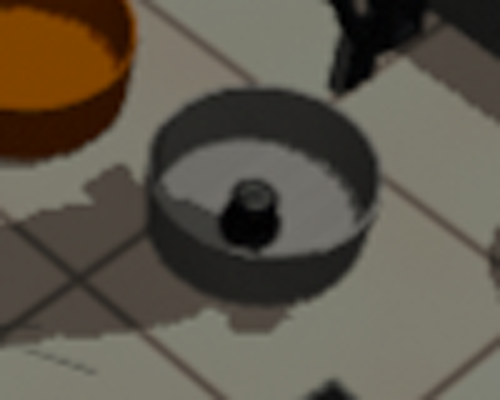

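Short holder stands in the grey pot. Moving above the valve.

Emit:
carry_out --pt "-3.5 1 0 0 1" --pt "-3.5 1 0 0 1" --pt "-3.5 1 0 0 1" --pt "-3.5 1 0 0 1" --pt "-3.5 1 0 0 1" --pt "-3.5 1 0 0 1" --pt "-3.5 -0.4 0 0 1" --pt "-3.5 -0.4 0 0 1" --pt "-3.5 -0.4 0 0 1" --pt "-3.5 -0.4 0 0 1" --pt "-3.5 -0.4 0 0 1" --pt "-3.7 -0.3 0 0 1"

```text
t: 17.95
eef_pos: [0.4398, -0.0894, 0.1347]
tool_rot: [0.0, 0.726, 0.688, 0.0]
contact_force: [1.1, -1.0, 0.4]
gripper_width: 1.0
grasp_force: 0.0
```

Emit:
carry_out --pt "0 0 0 0 1" --pt "0 0 0 0 1" --pt "0 0 2 0 1" --pt "0 0 2 0 1" --pt "0 0 1 0 1" --pt "0 0 0 0 1" --pt "0 0 0 0 1"

```text
t: 18.65
eef_pos: [0.4406, -0.0874, 0.0847]
tool_rot: [-0.0, 0.725, 0.689, 0.0]
contact_force: [0.4, 0.1, 0.5]
gripper_width: 1.005
grasp_force: 0.0
```

Run:
```python
from h import *
from scipy.spatial.transform import Rotation as Ro
c=imaging.calibration('wrist'); im=snap('wrist','w5')[:,:,::-1].copy()
o=bot.get_obs(); q=o['tool_rot']; R=Ro.from_quat([*q[1:],q[0]]).as_matrix(); print(o['t'],o['eef_pos'],np.degrees(np.arctan2(R[1,0],R[0,0])),o['q'])
d=np.array([.4386,-.0887])-o['eef_pos'][:2]; print(R[:2,:2].T@d*100)
y=np.radians(-3);Cr=(.4386,-.0887);G,Rd=(0,255,0),(0,0,255)
qc=proj('wrist',[*Cr,.03],c);print(qc)
a=overlay(im,'wrist',c,[(rect(*Cr,y,.038,.054,.056),G),(rect(*Cr,y,.038,.06,.028),Rd)],256,192,190,570,1.5)
cv2.imwrite('pics/m5.png',a)
```

```text
18.7 [ 0.44086346 -0.08770917  0.08495792] 87.02552814803008 [ 0.45424959  0.36525717 -0.4634344   2.17919385  0.26725876  0.64902147
 -0.24897266]
[-0.11069467 -0.22089971]
[253.47345449 210.48423053]
```

View pics/m5.png

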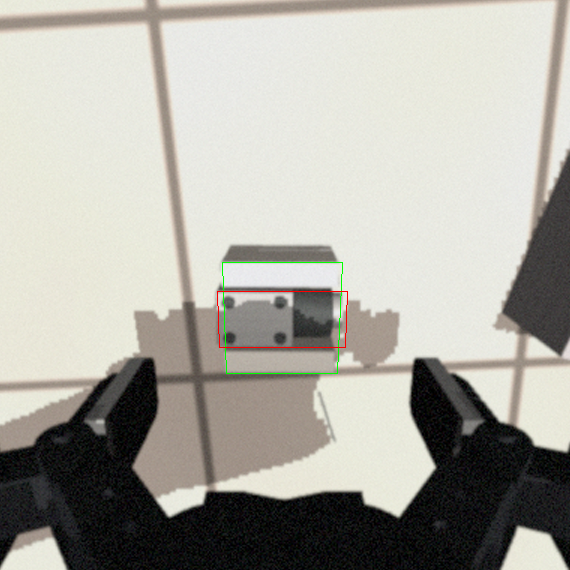

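Rails and valve match the predicted outline within 1 mm. Small shift, then descend and grip the ends.

Emit:
carry_out --pt "-0.1 -0.25 1 0 1" --pt "0 0 2 0 1" --pt "0 0 2 0 1" --pt "0 0 1.5 0 1" --pt "0 0 0.7 0 1" --pt "0 0 0.3 0 1" --pt "0 0 0 0 1" --pt "0 0 0 0 0.8" --pt "0 0 0 0 0.6" --pt "0 0 0 0 0.4" --pt "0 0 0 0 0.2" --force 60

```text
t: 19.8
eef_pos: [0.4382, -0.0893, 0.0102]
tool_rot: [0.001, 0.726, 0.688, 0.0]
contact_force: [-2.4, 0.0, 10.7]
gripper_width: 0.69
grasp_force: 63.1
```

Emit:
carry_out --pt "0 0 0 0 0" --pt "0 0 0 0 -1" --pt "0 0 0 0 -1" --pt "0 0 0 0 -1" --force 60

```text
t: 20.2
eef_pos: [0.4382, -0.0892, 0.0102]
tool_rot: [0.001, 0.725, 0.688, 0.0]
contact_force: [-2.0, -0.1, 10.6]
gripper_width: 0.692
grasp_force: 63.1
```

Emit:
carry_out --pt "0 0 -0.5 0 -1" --pt "0 0 -1 0 -1" --pt "0 0 -2 0 -1" --pt "0 0 -2 0 -1" --pt "1.6 0.4 -0.5 0 -1" --pt "2.5 0.7 0 0 -1" --pt "2.5 0.7 0 0 -1" --pt "2.5 0.7 0 0 -1" --pt "2.5 0.7 0 0 -1" --pt "1.5 0.4 0 0 -1" --pt "0 0 0 0 -1" --pt "0 0 0 0 -1"

```text
t: 21.4
eef_pos: [0.48, 0.0393, 0.0695]
tool_rot: [0.0, 0.725, 0.688, -0.0]
contact_force: [0.1, -0.9, -1.5]
gripper_width: 0.69
grasp_force: 65.2
```

Emit:
carry_out --pt "0 0 1 0 -1" --pt "0 0 2 0 -1" --pt "0 0 1.7 0 -1" --pt "0 0 1 0 -1" --pt "0 0 0.5 0 -1" --pt "0 0 0.3 0 -1" --pt "0 0 0 0 -1" --pt "0 0 0 0 -1"

```text
t: 22.2
eef_pos: [0.4808, 0.0398, 0.0047]
tool_rot: [0.0, 0.725, 0.688, 0.0]
contact_force: [-0.6, -0.4, -2.6]
gripper_width: 0.69
grasp_force: 65.2
```

Emit:
carry_out --pt "0 0 0.2 0 -1" --pt "0 0 0.1 0 -1" --pt "0 0 0 0 -1" --pt "0 0 0 0 -1"

```text
t: 22.6
eef_pos: [0.4805, 0.0398, 0.0014]
tool_rot: [0.0, 0.725, 0.688, 0.0]
contact_force: [0.1, -1.0, -1.7]
gripper_width: 0.689
grasp_force: 65.2
```

Emit:
carry_out --pt "0 0 0.1 0 -1" --pt "0 0 0 0 -1" --pt "0 0 0 0 -1"

```text
t: 22.9
eef_pos: [0.4806, 0.0398, 0.0003]
tool_rot: [0.0, 0.725, 0.688, 0.0]
contact_force: [0.0, 0.3, -1.0]
gripper_width: 0.685
grasp_force: 65.3
```

Emit:
carry_out --pt "0 0 0.05 0 -1" --pt "0 0 0 0 -1" --pt "0 0 0 0 0.5" --pt "0 0 0 0 0.7" --pt "0 0 0 0 1" --pt "0 0 0 0 1" --pt "0 0 0 0 1" --pt "0 0 -0.5 0 1" --pt "0 0 -2 0 1" --pt "0 0 -3 0 1" --pt "0 0 -3 0 1" --pt "0 0 0 0 1"

```text
t: 24.1
eef_pos: [0.483, 0.0403, 0.0884]
tool_rot: [0.002, 0.726, 0.688, 0.003]
contact_force: [0.7, -0.3, -0.3]
gripper_width: 1.001
grasp_force: 0.0
```

Emit:
carry_out --pt "0 0 0 -8.2 1" --pt "0 0 0 -8.2 1" --pt "0 0 0 -8.2 1" --pt "0 0 0 -8.2 1" --pt "0 0 0 -8.2 1" --pt "0 0 0 -8.2 1" --pt "0 0 0 -8.2 1" --pt "0 0 0 -8.2 1" --pt "0 0 0 -8.2 1" --pt "0 0 0 -8.2 1" --pt "0 0 0 -8 1"

```text
t: 25.2
eef_pos: [0.4801, 0.0397, 0.0844]
tool_rot: [-0.0, 0.023, 1.0, 0.0]
contact_force: [0.3, 0.4, 0.0]
gripper_width: 0.998
grasp_force: 0.0
```

Emit:
carry_out --pt "0 0 0 0 1" --pt "0 0 0 0 1"

```text
t: 25.4
eef_pos: [0.4802, 0.0397, 0.0845]
tool_rot: [-0.0, 0.028, 1.0, 0.0]
contact_force: [0.5, -0.1, 0.3]
gripper_width: 0.995
grasp_force: 0.0
```

Run:
```python
from h import *
from scipy.spatial.transform import Rotation as Ro
c=imaging.calibration('wrist'); im=snap('wrist','w6')[:,:,::-1].copy()
o=bot.get_obs(); q=o['tool_rot']; R=Ro.from_quat([*q[1:],q[0]]).as_matrix(); print(o['t'],o['eef_pos'],np.degrees(np.arctan2(R[1,0],R[0,0])),o['q'])
V=(.4806,.0398); y=np.radians(-3); g=np.array(V)-.008*np.array([np.cos(y),np.sin(y)])
print('to grip cm',R[:2,:2].T@(g-o['eef_pos'][:2])*100)
G,Rd=(0,255,0),(0,0,255)
bx=lambda z:[(V[0]+np.cos(y)*i-np.sin(y)*j,V[1]+np.sin(y)*i+np.cos(y)*j,z) for i,j in((-.03,-.014),(.006,-.014),(.006,.014),(-.03,.014))]
a=overlay(im,'wrist',c,[(bx(.028),G),(rect(*V,y,0,.06,.028),Rd)],256,220,100,400,1.5)
t=imaging.read_camera('top')[:,:,::-1].copy(); ct=imaging.calibration('top')
p=proj('top',[*V,.02],ct).astype(int); b=overlay(t,'top',ct,[(rect(*V,y,.028,.06,.028),G)],*p,30,400,1.4)
cv2.imwrite('pics/m6.png',np.hstack([a,b]))
```

```text
25.45 [0.48030003 0.03971417 0.08459541] 176.79240862477755 [ 0.4798275   0.51075615 -0.84965299  2.08873239  0.55010459  0.77824125
  0.80118627]
to grip cm [0.7705246  0.00734938]
```

View pics/m6.png

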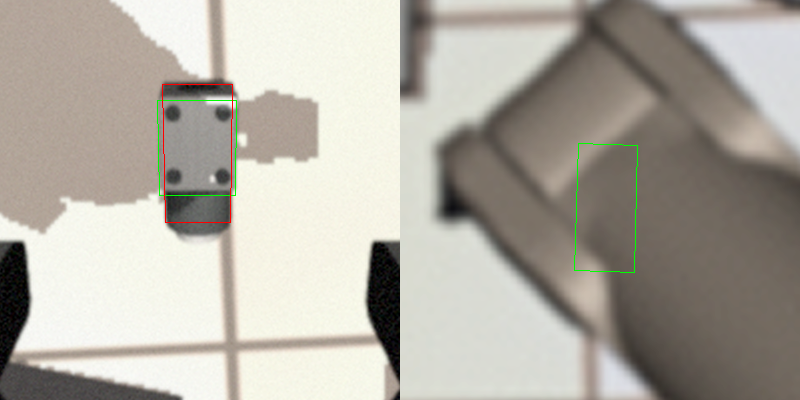

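Valve lies flat at the expected pose (overlay within 1–2 mm). Regripping on the block's sides.

Emit:
carry_out --pt "0.8 0 1 0 1" --pt "0 0 2 0 1" --pt "0 0 2 0 1" --pt "0 0 1.7 0 1" --pt "0 0 0.8 0 1" --pt "0 0 0.4 0 1" --pt "0 0 0 0 0.6" --pt "0 0 0 0 0.2" --pt "0 0 0 0 -0.1" --pt "0 0 0 0 -0.3" --pt "0 0 0 0 -1" --pt "0 0 0 0 -1" --force 80

```text
t: 26.7
eef_pos: [0.4729, 0.0402, 0.0066]
tool_rot: [0.001, 0.026, 1.0, -0.0]
contact_force: [-1.7, -1.0, 7.9]
gripper_width: 0.309
grasp_force: 79.1
```

Emit:
carry_out --pt "0 0 0 0 -1" --pt "0 0 0 0 -1"

```text
t: 26.9
eef_pos: [0.4729, 0.0401, 0.0066]
tool_rot: [0.0, 0.026, 1.0, -0.0]
contact_force: [-2.3, -1.3, 7.6]
gripper_width: 0.314
grasp_force: 79.1
```

Emit:
carry_out --pt "0 0 -0.5 0 -1" --pt "0 0 -2 0 -1" --pt "0 0 -3 0 -1" --pt "0 0 -3 7 -1" --pt "0 0 -1.5 7 -1" --pt "-1.5 -0.5 0 0 -1" --pt "-2.5 -0.8 0 0 -1" --pt "-3 -0.9 0 0 -1" --pt "-3 -0.9 0 0 -1" --pt "-2.8 -0.9 0 0 -1" --pt "-1.8 -0.6 0 0 -1" --pt "-0.7 -0.2 0 0 -1"

```text
t: 28.1
eef_pos: [0.6059, -0.0533, 0.1043]
tool_rot: [-0.0, 0.149, 0.989, -0.0]
contact_force: [-0.7, 0.4, -2.0]
gripper_width: 0.31
grasp_force: 79.0
```

Emit:
carry_out --pt "0 0 0 0 -1" --pt "0 0 0 0 -1" --pt "0 0 0 0 -1"

```text
t: 28.4
eef_pos: [0.6038, -0.0495, 0.1056]
tool_rot: [-0.0, 0.147, 0.989, -0.0]
contact_force: [-0.3, 0.2, -1.5]
gripper_width: 0.306
grasp_force: 79.0
```

Run:
```python
from h import *
from scipy.spatial.transform import Rotation as Ro
o=bot.get_obs(); q=o['tool_rot']; R=Ro.from_quat([*q[1:],q[0]]).as_matrix(); print(o['t'],o['eef_pos'],np.degrees(np.arctan2(R[1,0],R[0,0])),o['contact_force'],o['torque'])
v=o['eef_pos']-.0077*R[:,0]; print('valve centre',v,'to go cm',R[:2,:2].T@(np.array([.613,-.053])-v[:2])*100)
# tray corner check: rim edge fit from the first top picture (bright floor minAreaRect at z=.004 ~ inside)
im=cv2.imread('pics/top0.png'); g=im[:,:,1]; 
p=proj('top',[.613,-.053,.004]).astype(int); w=g[p[1]-30:p[1]+30,p[0]-30:p[0]+30]; mk=(w>105).astype(np.uint8)
rim=(w<95).astype(np.uint8); k,l,st,ce=cv2.connectedComponentsWithStats(rim); i=1+st[1:,4].argmax()
pts=np.argwhere(l==i)[:,::-1]+p-30; r=cv2.boxPoints(cv2.minAreaRect(pts.astype(np.float32)))
W=np.array([ray('top',x,.055)[:2] for x in r]); print(W.round(4),W.mean(0))
e=[W[(j+1)%4]-W[j] for j in range(4)]; print([(np.linalg.norm(x).round(4),np.degrees(np.arctan2(x[1],x[0])).round(1)) for x in e])
```

```text
28.4 [ 0.60375351 -0.04945398  0.10561589] 163.11258899893335 [-0.27242745  0.17986049 -1.5250024 ] [ 0.00550837 -0.01594703 -0.00983726]
valve centre [ 0.61112146 -0.05169077  0.10560878] to go cm [-0.21778474 -0.07070724]
[[ 0.6083  0.016 ]
 [ 0.6735 -0.0021]
 [ 0.6387 -0.1264]
 [ 0.5737 -0.1079]] [ 0.62352523 -0.05509439]
[(np.float64(0.0677), np.float64(-15.5)), (np.float64(0.129), np.float64(-105.6)), (np.float64(0.0676), np.float64(164.2)), (np.float64(0.1286), np.float64(74.4))]
```

Tray centring needs about ±5 mm, so I'll check it numerically with intensity profiles across the tray in two views.

Run:
```python
from h import *
a=np.radians(-16.5); ax=np.array([np.cos(a),np.sin(a)]); ay=np.array([-ax[1],ax[0]]); C=np.array([.613,-.053])
for n in('top','scene'):
    im=cv2.imread(f'pics/{n}0.png').max(2).astype(np.float32)
    for nm,d,o,L in (('x',ax,ay,.041),('y',ay,ax,.069)):
        s=np.arange(-L-.022,L+.0221,.002); acc=0
        for t in np.linspace(-.02,.02,9):   # average along the wall
            P=np.array([proj(n,[*(C+d*k+o*t),.055]) for k in s],np.float32); acc=acc+cv2.remap(im,P[:,:1],P[:,1:],cv2.INTER_LINEAR)[:,0]
        acc/=9
        f=lambda m:' '.join(f'{1000*k:.0f}:{v:.0f}' for k,v in zip(s[m],acc[m]))
        print(n,nm,f(s<-L+.03),'|',f(s>L-.03))
        # where true features would appear on the z=.055 plane if centre right
        E=np.array(imaging.calibration(n)['extrinsics']); cam=-E[:3,:3].T@E[:3,3]
        app=lambda k,z:(lambda p:float((cam[:2]+(p-cam[:2])*(cam[2]-.055)/(cam[2]-z)-C)@d*1000))(C+d*k)
        print({kk:(round(app(-v,z),1),round(app(v,z),1)) for kk,v,z in (('base',L,0),('rim_out',L,.055),('rim_in',L-.004,.055),('floor',L-.004,.004))})
```

```text
top x -63:146 -61:146 -59:145 -57:143 -55:139 -53:135 -51:131 -49:128 -47:125 -45:116 -43:99 -41:76 -39:60 -37:64 -35:89 -33:118 -31:139 -29:148 -27:151 -25:150 -23:150 -21:150 -19:150 -17:150 -15:149 -13:150 | 11:150 13:150 15:150 17:150 19:150 21:150 23:150 25:150 27:150 29:147 31:136 33:116 35:86 37:57 39:46 41:60 43:89 45:116 47:134 49:141 51:143 53:142 55:141 57:140 59:140 61:140 63:141
{'base': (-47.4, 31.5), 'rim_out': (-41.0, 41.0), 'rim_in': (-37.0, 37.0), 'floor': (-43.1, 28.3)}
top y -91:132 -89:128 -87:123 -85:121 -83:120 -81:121 -79:123 -77:126 -75:125 -73:118 -71:110 -69:108 -67:110 -65:110 -63:103 -61:102 -59:113 -57:131 -55:144 -53:149 -51:150 -49:150 -47:150 -45:150 -43:150 -41:150 | 39:150 41:150 43:150 45:150 47:150 49:150 51:150 53:148 55:140 57:126 59:108 61:94 63:90 65:99 67:116 69:132 71:141 73:144 75:144 77:144 79:144 81:143 83:143 85:143 87:143 89:143 91:144
{'base': (-64.8, 68.0), 'rim_out': (-69.0, 69.0), 'rim_in': (-65.0, 65.0), 'floor': (-61.2, 64.3)}
scene x -63:122 -61:122 -59:122 -57:122 -55:122 -53:122 -51:122 -49:122 -47:122 -45:122 -43:122 -41:122 -
[... 155 characters left out ...]
:119 27:120 29:120 31:121 33:121 35:121 37:121 39:121 41:121 43:121 45:119 47:103 49:62 51:37 53:37 55:37 57:38 59:38 61:39 63:42
{'base': (-17.3, 59.3), 'rim_out': (-41.0, 41.0), 'rim_in': (-37.0, 37.0), 'floor': (-15.2, 54.3)}
scene y -91:114 -89:117 -87:117 -85:116 -83:110 -81:96 -79:86 -77:84 -75:84 -73:75 -71:54 -69:42 -67:75 -65:108 -63:112 -61:99 -59:94 -57:94 -55:94 -53:94 -51:95 -49:95 -47:95 -45:95 -43:94 -41:94 | 39:93 41:94 43:91 45:78 47:62 49:56 51:54 53:50 55:41 57:34 59:32 61:31 63:31 65:38 67:75 69:106 71:120 73:121 75:118 77:112 79:107 81:104 83:104 85:104 87:105 89:109 91:115
{'base': (-74.6, 54.4), 'rim_out': (-69.0, 69.0), 'rim_in': (-65.0, 65.0), 'floor': (-70.5, 51.7)}
```

Both views agree that the tray lies about 6.5–7 mm further along its +x (the rim is light and the dark bands are wall faces), so its centre is (.620,-.053). Shifting by (-0.9, +0.15) cm, then lowering.

Emit:
carry_out --pt "-0.5 0.1 0 0 -1" --pt "-0.4 0.05 0 0 -1" --pt "0 0 0 0 -1" --pt "0 0 1.5 0 -1" --pt "0 0 1.5 0 -1" --pt "0 0 1 0 -1" --pt "0 0 0 0 -1" --pt "0 0 0 0 -1"

```text
t: 29.2
eef_pos: [0.6135, -0.0515, 0.0652]
tool_rot: [-0.001, 0.148, 0.989, 0.0]
contact_force: [-0.1, 0.3, -1.3]
gripper_width: 0.306
grasp_force: 78.9
```

Emit:
carry_out --pt "0 0 1 0 -1" --pt "0 0 1 0 -1" --pt "0 0 1 0 -1" --pt "0 0 1 0 -1" --pt "0 0 0.7 0 -1" --pt "0 0 0.4 0 -1" --pt "0 0 0 0 -1" --pt "0 0 0 0 -1"

```text
t: 30.0
eef_pos: [0.614, -0.0515, 0.015]
tool_rot: [0.0, 0.148, 0.989, 0.0]
contact_force: [0.1, 0.2, -1.8]
gripper_width: 0.311
grasp_force: 78.9
```

Emit:
carry_out --pt "0 0 0.2 0 -1" --pt "0 0 0.1 0 -1" --pt "0 0 0.1 0 -1" --pt "0 0 0 0 -1" --pt "0 0 0 0 -1"

```text
t: 30.5
eef_pos: [0.6138, -0.0517, 0.0108]
tool_rot: [0.0, 0.148, 0.989, -0.0]
contact_force: [0.5, 0.2, -0.9]
gripper_width: 0.303
grasp_force: 78.9
```

Emit:
carry_out --pt "0 0 0.05 0 -1" --pt "0 0 0 0 -1" --pt "0 0 0 0 -0.3" --pt "0 0 0 0 0" --pt "0 0 0 0 0.2" --pt "0 0 0 0 0.2" --pt "0 0 -0.5 0 0.2" --pt "0 0 -2 0 0.2" --pt "0 0 -3 0 0.2" --pt "0 0 -4 0 0.2" --pt "0 0 -4 0 0.2" --pt "0 0 -3 0 0.2"

```text
t: 31.7
eef_pos: [0.6144, -0.0513, 0.1784]
tool_rot: [0.001, 0.148, 0.989, 0.0]
contact_force: [0.5, -0.3, 0.4]
gripper_width: 0.603
grasp_force: 0.0
```

Emit:
carry_out --pt "3 0 -2 0 0.2" --pt "4 0 -1 0 0.2" --pt "0 0 0 0 0.2" --pt "0 0 0 0 0.2" --pt "0 0 0 0 0.2"

```text
t: 32.2
eef_pos: [0.5475, -0.0317, 0.2054]
tool_rot: [0.0, 0.148, 0.989, -0.0]
contact_force: [0.2, 1.3, -0.5]
gripper_width: 0.596
grasp_force: 0.0
```

Run:
```python
from h import *
c=imaging.calibration('wrist'); im=snap('wrist','w7')[:,:,::-1]; o=bot.get_obs(); print(o['t'],o['eef_pos'],o['gripper_width'],o['contact_force'])
a=np.radians(-17); ax=np.array([np.cos(a),np.sin(a)]); ay=np.array([-ax[1],ax[0]]); C=np.array([.620,-.053])
g=im.max(2).astype(np.float32); V=np.array([.6212,-.0539])
def prof(d,o,s,ts,z,off=V):
    r=0
    for t in ts:
        P=np.array([proj('wrist',[*(off+d*k+o*t),z],c) for k in s],np.float32); r=r+cv2.remap(g,P[:,:1],P[:,1:],cv2.INTER_LINEAR)[:,0]
    return ' '.join(f'{1000*k:.0f}:{v:.0f}' for k,v in zip(s,r/len(ts)))
print('along valve x, top level',prof(ax,ay,np.arange(-.048,.0481,.003),[-.006,0,.006],.032))
print('tray x beside valve, rim level',prof(ax,ay,np.arange(-.06,.0601,.003),[.03,.04],.055,C))
print('across block',prof(ay,ax,np.arange(-.03,.0301,.003),[-.016,-.012,-.006],.032))
```

```text
32.25 [ 0.54750819 -0.0316325   0.20512141] 0.5986876601485287 [-0.25072938  0.08667692 -0.70099456]
along valve x, top level -48:55 -45:56 -42:56 -39:54 -36:73 -33:168 -30:171 -27:154 -24:150 -21:166 -18:167 -15:166 -12:167 -9:166 -6:164 -3:147 0:148 3:144 6:78 9:70 12:69 15:69 18:69 21:86 24:116 27:64 30:55 33:56 36:55 39:55 42:55 45:53 48:75
tray x beside valve, rim level -60:137 -57:61 -54:59 -51:54 -48:55 -45:57 -42:124 -39:176 -36:175 -33:175 -30:174 -27:174 -24:173 -21:174 -18:174 -15:173 -12:173 -9:174 -6:174 -3:174 0:174 3:174 6:162 9:80 12:57 15:57 18:57 21:54 24:55 27:55 30:54 33:59 36:124 39:173 42:175 45:175 48:174 51:175 54:174 57:175 60:175
across block -30:174 -27:174 -24:173 -21:174 -18:169 -15:130 -12:160 -9:161 -6:163 -3:167 -0:166 3:168 6:167 9:165 12:167 15:168 18:174 21:175 24:173 27:174 30:174
```

The wrist profile confirms it: rim at -42/+37 mm as predicted, valve block centred within about 2 mm. All parts are placed and the arm is clear, so I'm handing in.

```bash
python3 -c "
from station import bot; print(bot.hand_in())"
```

```text
the job is handed in; nothing more can be done
None
```

I handed the job in at about 32 s: full-height holder upright in the square bin, short holder in the grey reject pot, and the valve flat and crosswise in the tray after its re-grip on the open bench. The brass and aluminium fittings were never approached. The hand-in returned no verdict, so these placings rest on my own camera and force checks.

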